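# Stand the marker and desoldering pump in the holder

### The job

Tidy the two bench tools away: take the marker and the desoldering pump off the sloping rest and stand each one in a cup of its own in the two-cup holder, all the way down, with the end that is lower now still downwards. Either tool may go in either cup; leave the flux bottle, the solder spool and the small carton where they stand.

Things in the scene. Friction and masses are not known exactly. Their poses are not given: they have to be found in the camera images.
- marker: Marker pen, blue and white, 135 mm long, 17 mm thick, 20 g, in one channel of the sloping rest. Origin: at mid-length on the surface of the barrel that lies on the channel floor; its centre line is 8 mm from there along own +z (away from the floor). Own +y runs along the barrel to the end that is upper at the start.
- marker_foot (a point): Centre of the marker's lower end face (the end that must go down into a cup), 67.5 mm from mid-length; axes as marker.
- pump: Desoldering pump: blue tube 182 mm long, 21 mm thick, 60 g, in the other channel of the rest. Origin: at mid-length on the surface that lies on the channel floor; its centre line is 10.5 mm from there along own +z (away from the floor). Own +y runs along the tube to the end that is upper at the start.
- pump_foot (a point): Centre of the pump's lower end face (the end that must go down into a cup), 91 mm from mid-length; axes as pump.
- tool_rest: Fixed tool rest: dark foot 135 x 135 x 10 mm, two aluminium channels 30 mm wide at own y = +-47.5 mm, rising to own +x at 50 degrees (tools' upper ends lean away from the robot). Channel floor: starts at own x -45, z 28 mm with a stop lip, 88 mm long; side walls 13 mm high on its first 60 mm; beyond 88 mm the tools stick out free. Origin: underside centre; z up.
- holder: Fixed holder: a dark base plate 75 x 150 x 6 mm with two upright grey round cups, one at own y = +47.5 mm and one at -47.5 mm. Each cup is 38 mm wide inside, widening to about 46 mm at its mouth, 70 mm deep; rims 80 mm above the bench, walls 3 mm. Origin: centre of the plate's underside, on the bench; z up.
- cup_left (a point): Centre of the inner floor of the cup at own +y of the holder, 10 mm above the bench; z up.
- cup_right (a point): Centre of the inner floor of the cup at own -y of the holder, 10 mm above the bench; z up.
- flux_bottle: Bystander: white bottle with a red cap, 38 mm wide, 85 mm high, standing loose. Origin: centre of its underside.
- spool: Bystander: spool of solder with black flanges, 62 mm wide, 48 mm high, standing loose. Origin: centre of its underside.
- fuse_carton: Bystander: small brown carton, 41 x 60 x 22 mm, lying loose. Origin: centre of its underside.

How it is judged:
By the outcome, as a careful person would: the job done as asked, in the order asked, and still so for the second after the job is handed in, with the robot touching nothing.
It also fails if it takes over 64 s, if anything falls off the work surface, if the arm or the gripper's body presses on something with over 40 N, if the wrist force passes 120 N, or if a joint passes its speed limit or range.

### The arm

A 6-joint arm with a two-finger parallel gripper is mounted at the origin on the work surface; the furniture and walls round the work are solid. World frame = base frame: x ahead of the robot, y to its left, z up, the work surface at z = 0. Lengths are in m, angles in rad, forces in N, time in s.
With the tool pointing down it reaches from about 0.3 to 0.95 m from the base axis. Payload 3.1 kg.
Tool frame: the origin (TCP) lies between the finger pads; the fingertips stand 8 mm ahead of it and the grasp point (between the pads) lies 11 mm behind it; z points along the fingers, y is the line along which they close (so a half turn about z gives the same grasp; the last joint's range is limited). The gripper opens to 85 mm and grips with 20 to 120 N. Pads are 22 mm wide; open, the fingers measure 114 mm over their backs; the gripper's body (76 mm by 85 mm) begins 54 mm behind the grasp point. The pads swing forward as they close: fully open they stand 13 mm farther back than shut.
Start: joints at [1.062, 0.308, 1.634, -0, 1.2, -0.07], TCP at [0.266, 0.566, 0.239] pointing down, gripper open.
Joint ranges: [-3.06, 3.06], [-0.79, 1.96], [0.05, 2.63], [-1.19, 4.34], [0.05, 2.64], [-2.94, 2.94]. Speed limits (rad/s): [2.79, 2.79, 3.14, 3.14, 3.14, 3.14].

### API

Orientations are given as a 3x3 rotation matrix whose columns are the frame's x, y, z axes.
In Python, from cell import r gives the robot as it stands.
- The arm moves only by the tool move_arm, never from a script. Its argument "rows" is text: rows parted by semicolons, each of 7 numbers parted by spaces: the shift along the tool's x, y, z in m, then the turn, a rotation vector about the tool's x, y, z in rad, then the closure in counts, from 0 (fully open) to 255 (shut). A call has 1 to 5 rows; each row shifts and turns the commanded pose from where the row before left it, along the tool's axes as they then stand; what a row does not reach is not made up. A row lasts 1/12 s, in which the tool goes at most 41.7 mm and 7.16 degrees, less where a joint would pass 70% of its speed; a pose out of reach is approached as far as the arm can. A call with a gripper value outside its range is refused whole. The fingers move at their own pace and stop on an object; "newtons" is the grip in N (left out, the last holds). Time passes only in rows, so rows that do not move let the fingers close. It gives the time, the measured TCP pose, the force and the opening at its end, in the units of the state.
- r.state(): the state, without advancing time (a new reading comes with each control period).
- r.get_image(name): name is "scene" or "top"; returns a dict with "img" (480x640x3 uint8, blue, green, red), "camera_matrix" (3x3 intrinsics, pixels), "eye" and "rotation" of the camera in the world. Camera axes: x right, y down, z forward; pixel columns grow to the right and rows downward; lengths in m; the calibration is good to about 2 mm. A picture is of the moment at which its call begins. There is no depth.
- r.close_job(): hands the job in, once; it reports no verdict.
The state is a dict: "clock": time; "q": joint angles; "qd": joint speeds; "tau": joint torques, N m; "tcp_pos": TCP position; "ee_rot": TCP orientation; "force": force on the tool from outside, world axes, zero at the start; "ft_torque": the same for the moment, N m; "gripper_width": finger opening in m.
Only numpy, scipy, OpenCV 4.12 (cv2) and the standard library are available. Lean on these libraries where they do the work, as an engineer would, in place of code of your own. Each camera call takes 0.05 s, during which the arm holds its last target. There are 200 camera calls.

## Working session

There is one attempt and no reset: what is moved stays moved. The work goes in short steps, Python scripts to look and compute and a tool call to move; the robot and the scene stay as the last step left them, time stands still between calls to the robot, and variables do not carry over. Pictures are saved under pics/ and viewed, on a budget of 10 in all, crops included, one or two more only if the job needs it, and the job is handed in when it is done.

Besides the shell and the picture viewer there is one more tool, called after "Emit:" as name(argument=value, ...) on one line, values as JSON. move_arm: Moves the arm, as the interface text tells. Its arguments: {"type":"object","properties":{"rows":{"type":"string"},"newtons":{"type":"number"}},"required":["rows"]}

```bash
ls; mkdir -p pics
python3 - <<'E'
from cell import r
import cv2,numpy as np
np.set_printoptions(precision=4,suppress=True)
for n in("scene","top"):
    d=r.get_image(n);cv2.imwrite(f"pics/{n}0.png",d["img"])
    print(n,d["camera_matrix"],d["eye"],d["rotation"])
s=r.state();print(s["clock"],s["tcp_pos"],s["ee_rot"],s["gripper_width"],s["force"])
E
```

```text
pics
scene [[570.8895   0.     313.1617]
 [  0.     570.8895 244.1712]
 [  0.       0.       1.    ]] [-0.0557 -0.7417  1.0442] [[ 0.8467 -0.3612  0.3907]
 [-0.5317 -0.6008  0.5969]
 [ 0.0191 -0.7131 -0.7008]]
top [[467.9053   0.     325.8789]
 [  0.     467.9053 238.2325]
 [  0.       0.       1.    ]] [0.234  0.059  1.1634] [[-0.0037 -0.9807  0.1952]
 [-1.      0.0029 -0.0042]
 [ 0.0035 -0.1952 -0.9807]]
0.1 [0.2652 0.5651 0.2382] [[-0.9053  0.4248 -0.001 ]
 [ 0.4248  0.9053 -0.0018]
 [ 0.0001 -0.0021 -1.    ]] 0.0858572921936408 [-0.5506 -0.25   -0.2837]
```

View pics/scene0.png

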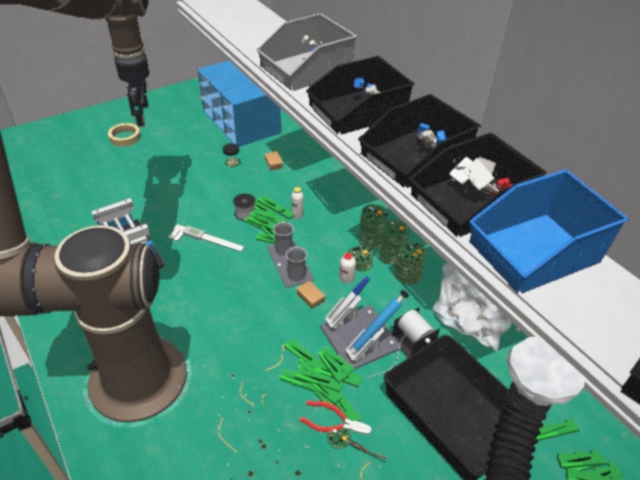

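View pics/top0.png

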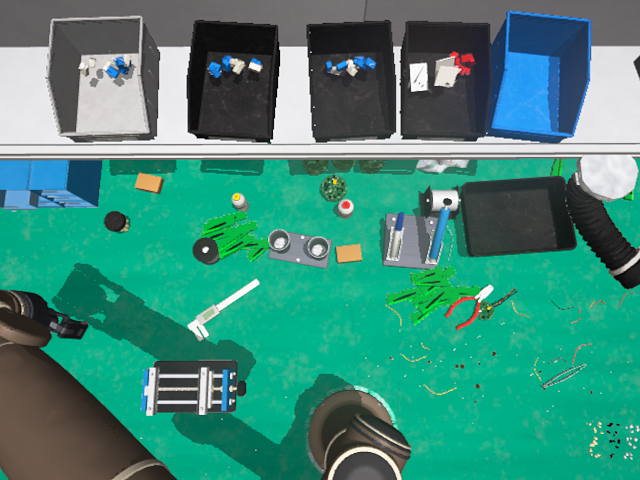

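The scene view shows the rest with the marker at (350,300) and the pump at (380,320), with the holder cups at (283,236) and (296,264). In the top view the cups are at (279,241) and (317,246), the marker at (397,235) and the pump at (438,235). I'll enlarge both areas to get precise pixels.

Run:
```python
import cv2,numpy as np
t=cv2.imread("pics/top0.png")[170:280,255:475];s=cv2.imread("pics/scene0.png")[205:375,250:450]
a=cv2.resize(t,None,fx=3.6,fy=3.6,interpolation=cv2.INTER_CUBIC);cv2.imwrite("pics/ct.png",a)
cv2.imwrite("pics/cs.png",cv2.resize(s,None,fx=3.5,fy=3.5,interpolation=cv2.INTER_CUBIC))
```

```text
(no output)
```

View pics/ct.png

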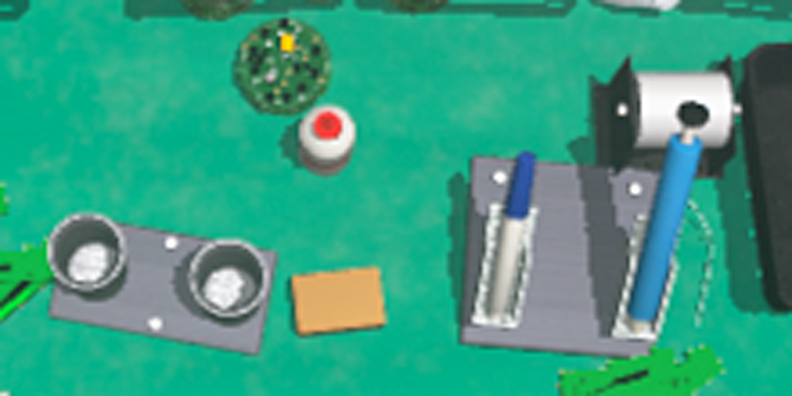

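View pics/cs.png

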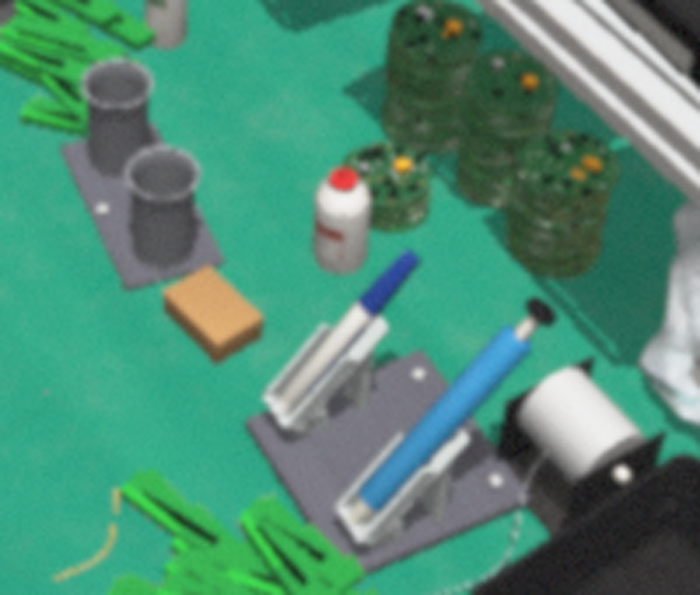

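The crops give these positions:
- **Top crop:** cup rims at about (87,253) and (228,281); rest foot corners at (473,155), (463,343) and (655,357); pump running from (640,325) to (690,115); marker from (500,315) to (526,155).
- **Scene crop:** rims at (117,84) and (162,173); foot corners at (247,425), (420,352), (525,493) and (370,572).

```bash
cat > h.py <<'E'
import numpy as np
np.set_printoptions(precision=4,suppress=True)
C={"scene":(570.8895,313.1617,244.1712,[-0.0557,-0.7417,1.0442],[[0.8467,-0.3612,0.3907],[-0.5317,-0.6008,0.5969],[0.0191,-0.7131,-0.7008]]),
"top":(467.9053,325.8789,238.2325,[0.234,0.059,1.1634],[[-0.0037,-0.9807,0.1952],[-1,0.0029,-0.0042],[0.0035,-0.1952,-0.9807]])}
crop={"top":(255,170,3.6),"scene":(250,205,3.5)}
def ray(n,u,v,c=True):
    if c:
        x,y,s=crop[n];u=x+(u+.5)/s-.5;v=y+(v+.5)/s-.5
    f,cx,cy,e,R=C[n];d=np.array(R)@[(u-cx)/f,(v-cy)/f,1]
    return np.array(e),d/np.linalg.norm(d)
def pl(n,u,v,z,c=True):
    e,d=ray(n,u,v,c);return e+d*(z-e[2])/d[2]
def tri(a,b):
    e1,d1=ray("top",*a);e2,d2=ray("scene",*b)
    t=np.linalg.lstsq(np.c_[d1,-d2],e2-e1,rcond=None)[0]
    p=e1+t[0]*d1;q=e2+t[1]*d2;return (p+q)/2,np.linalg.norm(p-q)
E
python3 - <<'E'
from h import *
print("rims top",pl("top",87,253,.08),pl("top",228,281,.08),"scene",pl("scene",117,84,.08),pl("scene",162,173,.08))
print("tri",tri((87,253),(117,84)),tri((228,281),(162,173)))
print("rest top");[print(pl("top",*p,.01)) for p in((473,155),(463,343),(655,357))]
print("rest scene");[print(pl("scene",*p,.01)) for p in((247,425),(420,352),(525,493),(370,572))]
print("tri TL,BL",tri((473,155),(420,352)),tri((463,343),(247,425)))
print("marker top",tri((527,155),(413,258)),"cap/barrel",tri((516,217),(368,307)))
print("pump bluetop",tri((683,137),(517,338)),"knob",tri((692,114),(541,311)),"bluebottom",tri((642,320),(367,500)))
print("bottle,spool,carton",pl("top",327,125,.085),pl("top",685,110,.03),pl("top",338,300,.022))
E
```

```text
rims top [0.4459 0.1654 0.08  ] [0.427 0.073 0.08 ] scene [0.4472 0.1644 0.08  ] [0.4291 0.0723 0.08  ]
tri (array([0.4468, 0.1652, 0.0793]), np.float64(0.0015062107292379782)) (array([0.4281, 0.0726, 0.0798]), np.float64(0.002204698135872406))
rest top
[ 0.5293 -0.0991  0.01  ]
[ 0.3955 -0.0883  0.01  ]
[ 0.3853 -0.2206  0.01  ]
rest scene
[ 0.3943 -0.0923  0.01  ]
[ 0.5258 -0.1012  0.01  ]
[ 0.5149 -0.2278  0.01  ]
[ 0.3982 -0.2244  0.01  ]
tri TL,BL (array([ 0.5291, -0.0991,  0.0063]), np.float64(0.002365077843428927)) (array([ 0.3964, -0.0891,  0.0049]), np.float64(0.00031539884010992156))
marker top (array([ 0.4968, -0.1159,  0.1343]), np.float64(0.0011576444960712375)) cap/barrel (array([ 0.4653, -0.1133,  0.1039]), np.float64(0.0026131624407010803))
pump bluetop (array([ 0.5027, -0.2098,  0.1513]), np.float64(0.003374129534894752)) knob (array([ 0.5138, -0.2119,  0.1699]), np.float64(0.0001613282992498765)) bluebottom (array([ 0.4058, -0.2033,  0.0527]), np.float64(0.002456353795332567))
bottle,spool,carton [0.5309 0.0074 0.085 ] [ 0.5561 -0.2453  0.03  ] [ 0.4239 -0.0017  0.022 ]
```

Both views agree with the drawn geometry to 2–3 mm. I'll write a helper that works out the moves, then set off for the marker pregrasp.

```bash
cat >> h.py <<'E'
from scipy.spatial.transform import Rotation as Ro
Y=-0.078;RC=np.array([.458,-.1614,0])
def yaw(a): return np.array([np.cos(a),np.sin(a),0])
def tool(az,tilt): # fingers close across az; z tilted forward from down by tilt
    u=yaw(az);z=np.sin(tilt)*u-np.array([0,0,np.cos(tilt)]);y=np.array([-u[1],u[0],0])
    return np.c_[np.cross(y,z),y,z]
def on(own_y,rad,s): # point on centre line of tool in rest, s from foot
    c,d=np.cos(np.radians(50)),np.sin(np.radians(50))
    x=-.045-rad*d+s*c;z=.028+rad*c+s*d
    return RC+x*yaw(Y)+own_y*yaw(Y+np.pi/2)+[0,0,z]
def plan(p,R,n,st=None):
    if st is None:
        from cell import r
        st=r.state()
    p0=np.array(st["tcp_pos"]);R0=np.array(st["ee_rot"]);rv=Ro.from_matrix(R0.T@R).as_rotvec()
    print("t",round(st["clock"],2),"tcp",p0,"q",np.array(st["q"]),"w",st["gripper_width"],"F",np.array(st["force"]))
    print("goal",np.array(p),"dpos",p-p0,"rv",rv)
    for i in range(n):
        Ri=R0@Ro.from_rotvec(rv*i/n).as_matrix()
        print(i,Ri.T@(p-p0)/n,rv/n)
def grasp_tcp(own_y,rad,s,tilt,back=0):
    R=tool(Y,tilt);return on(own_y,rad,s)+R[:,2]*(.011-back),R
E
python3 - <<'E'
from h import *
plan(*grasp_tcp(.0475,.0085,.105,np.radians(10),.1),20)
E
```

```text
t 0.1 tcp [0.2652 0.5651 0.2382] q [ 1.0623  0.3089  1.6351  0.      1.1997 -0.0697] w 0.0858572921936408 F [-0.5506 -0.25   -0.2837]
goal [ 0.4622 -0.1141  0.2015] dpos [ 0.197  -0.6792 -0.0366] rv [-0.0335 -0.1732 -0.3597]
0 [-0.0233 -0.0266  0.0019] [-0.0017 -0.0087 -0.018 ]
1 [-0.0228 -0.027   0.002 ] [-0.0017 -0.0087 -0.018 ]
2 [-0.0223 -0.0274  0.0022] [-0.0017 -0.0087 -0.018 ]
3 [-0.0218 -0.0278  0.0023] [-0.0017 -0.0087 -0.018 ]
4 [-0.0213 -0.0282  0.0025] [-0.0017 -0.0087 -0.018 ]
5 [-0.0208 -0.0286  0.0026] [-0.0017 -0.0087 -0.018 ]
6 [-0.0202 -0.0289  0.0027] [-0.0017 -0.0087 -0.018 ]
7 [-0.0197 -0.0293  0.0029] [-0.0017 -0.0087 -0.018 ]
8 [-0.0191 -0.0296  0.003 ] [-0.0017 -0.0087 -0.018 ]
9 [-0.0186 -0.03    0.0031] [-0.0017 -0.0087 -0.018 ]
10 [-0.018  -0.0303  0.0032] [-0.0017 -0.0087 -0.018 ]
11 [-0.0174 -0.0307  0.0033] [-0.0017 -0.0087 -0.018 ]
12 [-0.0168 -0.031   0.0034] [-0.0017 -0.0087 -0.018 ]
13 [-0.0162 -0.0313  0.0035] [-0.0017 -0.0087 -0.018 ]
14 [-0.0156 -0.0316  0.0036] [-0.0017 -0.0087 -0.018 ]
15 [-0.015  -0.0318  0.0037] [-0.0017 -0.0087 -0.018 ]
16 [-0.0144 -0.0321  0.0037] [-0.0017 -0.0087 -0.018 ]
17 [-0.0138 -0.0324  0.0038] [-0.0017 -0.0087 -0.018 ]
18 [-0.0132 -0.0326  0.0039] [-0.0017 -0.0087 -0.018 ]
19 [-0.0126 -0.0329  0.0039] [-0.0017 -0.0087 -0.018 ]
```

Emit:
move_arm(rows="-0.023 -0.027 0 -0.002 -0.009 -0.018 0; -0.023 -0.027 0 -0.002 -0.009 -0.018 0; -0.022 -0.027 0 -0.002 -0.009 -0.018 0; -0.022 -0.028 0 -0.002 -0.009 -0.018 0; -0.021 -0.028 0 -0.002 -0.009 -0.018 0")

```text
clock: 0.52
tcp_pos: [0.3138, 0.3943, 0.24]
ee_rot: [[-0.939, 0.34, 0.045], [0.34, 0.94, -0.009], [-0.045, 0.007, -0.999]]
force: [1.2, -0.2, 0.6]
gripper_width: 0.0855
```

Emit:
move_arm(rows="-0.021 -0.029 0 -0.002 -0.009 -0.018 0; -0.020 -0.029 0 -0.002 -0.009 -0.018 0; -0.020 -0.029 0 -0.002 -0.009 -0.018 0; -0.019 -0.030 0 -0.002 -0.009 -0.018 0; -0.019 -0.030 0 -0.002 -0.009 -0.018 0")

```text
clock: 0.93
tcp_pos: [0.3624, 0.2241, 0.2452]
ee_rot: [[-0.963, 0.254, 0.091], [0.254, 0.967, -0.012], [-0.091, 0.011, -0.996]]
force: [0.9, 0.2, -0.1]
gripper_width: 0.0853
```

Emit:
move_arm(rows="-0.018 -0.030 0 -0.002 -0.009 -0.018 0; -0.017 -0.031 0 -0.002 -0.009 -0.018 0; -0.017 -0.031 0 -0.002 -0.009 -0.018 0; -0.016 -0.031 0 -0.002 -0.009 -0.018 0; -0.016 -0.032 0 -0.002 -0.009 -0.018 0")

```text
clock: 1.35
tcp_pos: [0.4097, 0.0546, 0.2527]
ee_rot: [[-0.977, 0.166, 0.137], [0.166, 0.986, -0.012], [-0.137, 0.011, -0.99]]
force: [1.3, 0.2, 0.3]
gripper_width: 0.0851
```

Run:
```python
from h import *
plan(*grasp_tcp(.0475,.0085,.105,np.radians(10),.1),6)
```

```text
t 1.35 tcp [0.4097 0.0546 0.2527] q [ 0.0398 -0.2264  2.1681 -0.0195  1.0628 -1.3556] w 0.08510360705420773 F [1.3121 0.2223 0.3287]
goal [ 0.4622 -0.1141  0.2015] dpos [ 0.0525 -0.1686 -0.0512] rv [-0.0025 -0.0363 -0.089 ]
0 [-0.012  -0.0264  0.01  ] [-0.0004 -0.006  -0.0148]
1 [-0.0116 -0.0265  0.01  ] [-0.0004 -0.006  -0.0148]
2 [-0.0111 -0.0267  0.0101] [-0.0004 -0.006  -0.0148]
3 [-0.0107 -0.0269  0.0101] [-0.0004 -0.006  -0.0148]
4 [-0.0102 -0.027   0.0102] [-0.0004 -0.006  -0.0148]
5 [-0.0097 -0.0272  0.0102] [-0.0004 -0.006  -0.0148]
```

Emit:
move_arm(rows="-0.012 -0.026 0.007 0 -0.006 -0.015 0; -0.012 -0.027 0.007 0 -0.006 -0.015 0; -0.011 -0.027 0.007 0 -0.006 -0.015 0; -0.011 -0.027 0.007 0 -0.006 -0.015 0; -0.010 -0.027 0.008 0 -0.006 -0.015 0")

```text
clock: 1.77
tcp_pos: [0.4519, -0.0864, 0.2243]
ee_rot: [[-0.982, 0.093, 0.167], [0.092, 0.996, -0.016], [-0.167, -0.0, -0.986]]
force: [0.9, -0.4, -0.4]
gripper_width: 0.0854
```

Emit:
move_arm(rows="-0.010 -0.027 0.010 0 -0.006 -0.015 0; 0 0 0 0 0 0 0")

```text
clock: 1.93
tcp_pos: [0.4611, -0.1166, 0.2152]
ee_rot: [[-0.982, 0.082, 0.171], [0.08, 0.997, -0.018], [-0.172, -0.004, -0.985]]
force: [0.1, -0.3, 0.1]
gripper_width: 0.0855
```

Run:
```python
from h import *
from cell import r
import cv2
p,R=grasp_tcp(.0475,.0085,.105,np.radians(10),.0)
plan(p,R,1)
# planar check: joints vs radius/height
s=r.state();print(s["q"],np.hypot(*s["tcp_pos"][:2]))
d=r.get_image("scene");i=d["img"][200:340,260:440];cv2.imwrite("pics/a1.png",cv2.resize(i,None,fx=4,fy=4,interpolation=cv2.INTER_CUBIC))
```

```text
t 1.93 tcp [ 0.4611 -0.1166  0.2152] q [-0.3685 -0.0612  2.1119  0.056   0.9244 -1.8873] w 0.08546986707887384 F [ 0.0796 -0.3025  0.1231]
goal [ 0.4795 -0.1154  0.1031] dpos [ 0.0185  0.0012 -0.1121] rv [-0.0049 -0.0015 -0.0037]
0 [0.0013 0.0032 0.1136] [-0.0049 -0.0015 -0.0037]
[-0.3685 -0.0612  2.1119  0.056   0.9244 -1.8873] 0.4756008980866352
```

View pics/a1.png

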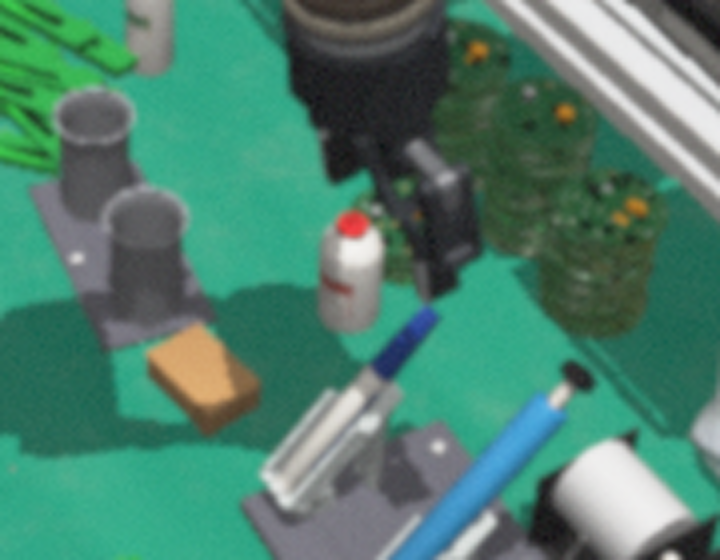

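The open gripper is lined up above the marker cap (cap tip at about (433,315) in the crop), and nothing has been disturbed. I'll descend along the tool axis.

Emit:
move_arm(rows="0 0.001 0.030 -0.005 0 -0.004 0; 0 0.001 0.030 0 0 0 0; 0 0.001 0.025 0 0 0 0; 0.001 0 0.018 0 0 0 0; 0 0 0.010 0 0 0 0")

```text
clock: 2.4
tcp_pos: [0.4774, -0.1092, 0.1024]
ee_rot: [[-0.983, 0.073, 0.168], [0.072, 0.997, -0.009], [-0.168, 0.004, -0.986]]
force: [-0.1, 0.3, -0.5]
gripper_width: 0.0853
```

Run:
```python
from h import *
from cell import r
import cv2
from scipy.optimize import least_squares
p,R=grasp_tcp(.0475,.0085,.105,np.radians(10),.0)
plan(p,R,1)
s=r.state()
D=[([.3089,1.6351,1.1997],.6243,.2382),([-.2264,2.1681,1.0628],.4133,.2527),([-.0612,2.1119,.9244],.4756,.2152),(s["q"][[1,2,4]] if hasattr(s["q"],"shape") else [s["q"][i] for i in(1,2,4)],np.hypot(*s["tcp_pos"][:2]),s["tcp_pos"][2])]
def fk(v,q):
    a,h,A,B,Cc=v;c=np.cumsum(q);return a+A*np.sin(c[0])+B*np.sin(c[1])+Cc*np.sin(c[2]),h+A*np.cos(c[0])+B*np.cos(c[1])+Cc*np.cos(c[2])
f=least_squares(lambda v:np.ravel([np.subtract(fk(v,q),(np.sqrt(R_*R_-.044**2),z)) for q,R_,z in D]),[0,.3,.4,.4,.3])
print(f.x,f.cost)
for R_,z,t in((.45,.11,50),(.45,.2,50),(.43,.13,50),(.43,.13,55),(.43,.11,40)):
    g=least_squares(lambda q:np.r_[np.subtract(fk(f.x,q),(R_,z)),.3*(q.sum()-np.pi+np.radians(t))],[-.3,2.2,.5]);print(R_,z,t,g.x,g.cost)
```

```text
t 2.4 tcp [ 0.4774 -0.1092  0.1024] q [-0.3445  0.1538  2.1606  0.0783  0.667  -1.8998] w 0.08528762824334848 F [-0.0682  0.3481 -0.5061]
goal [ 0.4795 -0.1154  0.1031] dpos [ 0.0021 -0.0062  0.0007] rv [ 0.0044 -0.0059  0.0045]
0 [-0.0026 -0.0061 -0.0003] [ 0.0044 -0.0059  0.0045]
[0.0172 0.2028 0.4532 0.5023 0.2118] 1.1596207881580158e-05
0.45 0.11 50 [-0.0449  2.5688 -0.255 ] 1.6621977585533133e-28
0.45 0.2 50 [-0.2958  2.5073  0.0574] 4.068343948046304e-24
0.43 0.13 50 [-0.1623  2.6033 -0.1721] 9.031503825612439e-17
0.43 0.13 55 [-0.1428  2.6348 -0.3103] 9.25470043589914e-29
0.43 0.11 40 [-0.112   2.5438  0.0116] 2.4199702010938978e-17
```

Tilting 50° at the cups would take joint 5 out of range, so I need a smaller final tilt, which means a backward tilt at the grasp. I'll check what is feasible.

```bash
cat >> h.py <<'E'
V=[.0172,.2028,.4532,.5023,.2118]
def fk(q):
    a,h,A,B,L=V;c=np.cumsum(q);return a+A*np.sin(c[0])+B*np.sin(c[1])+L*np.sin(c[2]),h+A*np.cos(c[0])+B*np.cos(c[1])+L*np.cos(c[2])
def ik(R_,z,t):
    from scipy.optimize import least_squares
    return least_squares(lambda q:np.r_[np.subtract(fk(q),(np.sqrt(R_**2-.044**2),z)),.3*(q.sum()-np.pi+np.radians(t))],[-.3,2.2,.5]).x
E
python3 - <<'E'
from h import *
for R_ in(.44,.48):
  for z in(.11,.13,.19,.21):
    for t in(20,25,30,35): print(R_,z,t,ik(R_,z,t))
print("grasp",ik(.49,.11,-10),ik(.52,.12,-10))
plan(*grasp_tcp(.0475,.0085,.110,np.radians(-10),.0),1)
E
```

```text
0.44 0.11 20 [-0.0338  2.3664  0.4599]
0.44 0.11 25 [-0.0573  2.4082  0.3543]
0.44 0.11 30 [-0.0757  2.4492  0.2445]
0.44 0.11 35 [-0.0879  2.489   0.1297]
0.44 0.13 20 [-0.0757  2.3519  0.5163]
0.44 0.13 25 [-0.102   2.394   0.4132]
0.44 0.13 30 [-0.1235  2.4355  0.306 ]
0.44 0.13 35 [-0.1395  2.4759  0.1943]
0.44 0.19 20 [-0.1817  2.2955  0.6788]
0.44 0.19 25 [-0.2145  2.3379  0.5819]
0.44 0.19 30 [-0.2438  2.3801  0.4816]
0.44 0.19 35 [-0.269   2.422   0.3777]
0.44 0.21 20 [-0.2106  2.2727  0.7305]
0.44 0.21 25 [-0.2449  2.315   0.6351]
0.44 0.21 30 [-0.2762  2.3574  0.5368]
0.44 0.21 35 [-0.3037  2.3995  0.4349]
0.48 0.11 20 [0.0541 2.2774 0.461 ]
0.48 0.11 25 [0.0325 2.3198 0.3529]
0.48 0.11 30 [0.0159 2.3612 0.2409]
0.48 0.11 35 [0.0051 2.4011 0.1245]
0.48 0.13 20 [0.0154 2.2641 0.513 ]
0.48 0.13 25 [-0.0085  2.3068  0.407 ]
0.48 0.13 30 [-0.0279  2.3487  0.2972]
0.48 0.13 35 [-0.0418  2.3894  0.1831]
0.48 0.19 20 [-0.0843  2.2117  0.6651]
0.48 0.19 25 [-0.1141  2.255   0.5644]
0.48 0.19 30 [-0.1403  2.2979  0.4604]
0.48 0.19 35 [-0.1624  2.3402  0.3529]
0.48 0.21 20 [-0.112   2.1903  0.7142]
0.48 0.21 25 [-0.1434  2.2337  0.6149]
0.48 0.21 30 [-0.1715  2.2769  0.5126]
0.48 0.21 35 [-0.1957  2.3195  0.4069]
grasp [0.2707 1.9932 1.0523] [0.3118 1.9129 1.0914]
t 2.4 tcp [ 0.4774 -0.1092  0.1024] q [-0.3445  0.1538  2.1606  0.0783  0.667  -1.8998] w 0.08528762824334848 F [-0.0682  0.3481 -0.5061]
goal [ 0.4789 -0.1154  0.1069] dpos [ 0.0015 -0.0062  0.0045] rv [0.0035 0.3432 0.0052]
0 [-0.0027 -0.006  -0.0042] [0.0035 0.3432 0.0052]
```

Emit:
move_arm(rows="-0.001 -0.002 -0.003 0 0.115 0 0; -0.001 -0.002 -0.002 0 0.115 0 0; 0 -0.002 0 0.002 0.113 0.005 0; 0 0 0 0 0 0 0")

```text
clock: 2.73
tcp_pos: [0.4849, -0.1175, 0.1107]
ee_rot: [[-0.983, 0.077, -0.166], [0.076, 0.997, 0.011], [0.167, -0.002, -0.986]]
force: [0.5, -0.9, 0.5]
gripper_width: 0.0856
```

Run:
```python
from h import *
plan(*grasp_tcp(.0475,.0085,.110,np.radians(-10),.0),1)
```

```text
t 2.73 tcp [ 0.4849 -0.1175  0.1107] q [-0.3009  0.3319  1.9057 -0.0444  1.0675 -1.7696] w 0.08556231725565741 F [ 0.4566 -0.8558  0.4952]
goal [ 0.4789 -0.1154  0.1069] dpos [-0.0059  0.0021 -0.0038] rv [-0.0021  0.0069  0.0003]
0 [0.0054 0.0017 0.0047] [-0.0021  0.0069  0.0003]
```

Emit:
move_arm(rows="0.005 0.002 0.005 -0.002 0.007 0 0; 0 0 0 0 0 0 255; 0 0 0 0 0 0 255; 0 0 0 0 0 0 255; 0 0 0 0 0 0 255", newtons=35)

```text
clock: 3.15
tcp_pos: [0.4741, -0.1145, 0.1064]
ee_rot: [[-0.982, 0.079, -0.174], [0.078, 0.997, 0.015], [0.175, 0.001, -0.985]]
force: [-0.4, -0.7, 0.1]
gripper_width: 0.0389
```

Emit:
move_arm(rows="0 0 0 0 0 0 255; 0 0 0 0 0 0 255; 0 0 0 0 0 0 255; 0 0 0 0 0 0 255; 0 0 0 0 0 0 255")

```text
clock: 3.57
tcp_pos: [0.4749, -0.1148, 0.1066]
ee_rot: [[-0.981, 0.079, -0.175], [0.078, 0.997, 0.015], [0.176, 0.001, -0.984]]
force: [-1.3, -0.4, 4.0]
gripper_width: 0.0141
```

Run:
```python
from h import *
from cell import r
import cv2
plan(*grasp_tcp(.0475,.0085,.110,np.radians(-10),.0),1)
d=r.get_image("scene");i=d["img"][200:340,260:440];cv2.imwrite("pics/a2.png",cv2.resize(i,None,fx=4,fy=4,interpolation=cv2.INTER_CUBIC))
```

```text
t 3.57 tcp [ 0.4749 -0.1148  0.1066] q [-0.3024  0.3263  1.9252 -0.0432  1.063  -1.7699] w 0.01410983507754606 F [-1.2914 -0.4282  4.0462]
goal [ 0.4789 -0.1154  0.1069] dpos [ 0.0041 -0.0006  0.0003] rv [ 0.0014 -0.002  -0.0009]
0 [-0.004  -0.0003 -0.001 ] [ 0.0014 -0.002  -0.0009]
```

View pics/a2.png

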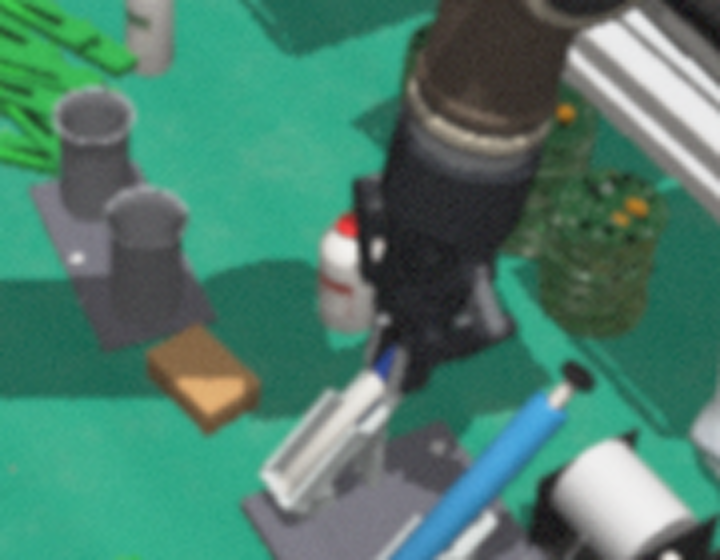

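The fingers hold the cap, just above the channel end. Next I'll draw the marker out along the channel and check the grip.

Emit:
move_arm(rows="0 0 0 0 0 0 255; -0.005 0 -0.009 0 0 0 255; -0.010 0 -0.017 0 0 0 255; -0.012 0 -0.021 0 0 0 255; -0.012 0 -0.021 0 0 0 255")

```text
clock: 4.03
tcp_pos: [0.516, -0.1179, 0.1643]
ee_rot: [[-0.977, 0.078, -0.199], [0.076, 0.997, 0.018], [0.199, 0.002, -0.98]]
force: [-52.8, -1.4, -8.8]
gripper_width: 0.0142
```

Emit:
move_arm(rows="-0.005 0 -0.030 0 0 0 255; -0.005 0 -0.030 0 0 0 255; 0 0 0 0 0 0 255")

```text
clock: 4.28
tcp_pos: [0.5407, -0.1206, 0.2282]
ee_rot: [[-0.979, 0.079, -0.188], [0.077, 0.997, 0.015], [0.188, 0.001, -0.982]]
force: [-28.2, 1.4, 20.0]
gripper_width: 0.0139
```

Run:
```python
from h import *
from cell import r
import cv2
d=r.get_image("scene");i=d["img"][160:340,250:450];cv2.imwrite("pics/a3.png",cv2.resize(i,None,fx=3.3,fy=3.3,interpolation=cv2.INTER_CUBIC))
L=np.array([.4459+.0007,.165,0]);az=np.arctan2(L[1],L[0]);R=tool(az,np.radians(30))
s=.11-.0
p=L+[0,0,.10+s]+R[:,2]*.011
print(az);plan(p,R,14)
```

```text
0.3539032127673488
t 4.33 tcp [ 0.5408 -0.1208  0.2277] q [-0.2776  0.2982  1.6827 -0.0379  1.3448 -1.7576] w 0.01405462791867955 F [-26.5558   0.229   16.7194]
goal [0.4518 0.1669 0.2005] dpos [-0.0891  0.2877 -0.0272] rv [-0.074  -0.6999 -0.4357]
0 [0.0075 0.02   0.0034] [-0.0053 -0.05   -0.0311]
1 [0.007  0.0202 0.0031] [-0.0053 -0.05   -0.0311]
2 [0.0065 0.0204 0.0029] [-0.0053 -0.05   -0.0311]
3 [0.006  0.0206 0.0027] [-0.0053 -0.05   -0.0311]
4 [0.0055 0.0207 0.0025] [-0.0053 -0.05   -0.0311]
5 [0.005  0.0209 0.0024] [-0.0053 -0.05   -0.0311]
6 [0.0044 0.021  0.0022] [-0.0053 -0.05   -0.0311]
7 [0.0039 0.0211 0.0021] [-0.0053 -0.05   -0.0311]
8 [0.0033 0.0212 0.0021] [-0.0053 -0.05   -0.0311]
9 [0.0028 0.0213 0.002 ] [-0.0053 -0.05   -0.0311]
10 [0.0022 0.0214 0.002 ] [-0.0053 -0.05   -0.0311]
11 [0.0017 0.0214 0.002 ] [-0.0053 -0.05   -0.0311]
12 [0.0011 0.0215 0.0021] [-0.0053 -0.05   -0.0311]
13 [0.0005 0.0215 0.0022] [-0.0053 -0.05   -0.0311]
```

View pics/a3.png

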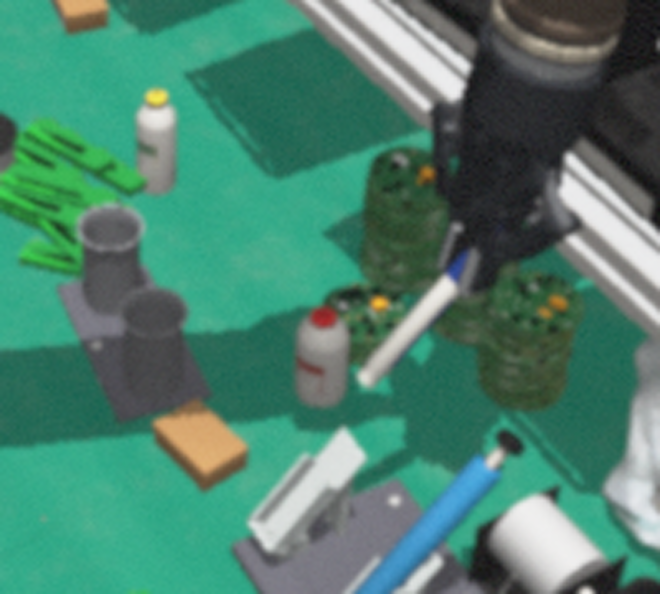

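The marker is held and out of the channel, but the steady −27 N in x says the wrist is touching the shelf rail. I'll back off towards the robot at once.

Emit:
move_arm(rows="0.030 0 0 0 0 0 255; 0.030 0 0 0 0 0 255; 0 0 0 0 0 0 255")

```text
clock: 4.58
tcp_pos: [0.4822, -0.1151, 0.234]
ee_rot: [[-0.981, 0.079, -0.179], [0.078, 0.997, 0.016], [0.18, 0.002, -0.984]]
force: [-0.1, 0.2, -1.1]
gripper_width: 0.0143
```

Run:
```python
from h import *
L=np.array([.4466,.165,0]);az=np.arctan2(L[1],L[0]);R=tool(az,np.radians(30))
p=L+[0,0,.10+.11]+R[:,2]*.011
plan(p,R,14)
```

```text
t 4.58 tcp [ 0.4822 -0.1151  0.234 ] q [-0.2986  0.1766  1.8195 -0.0389  1.3225 -1.7774] w 0.014299905400151487 F [-0.1482  0.2059 -1.0911]
goal [0.4518 0.1669 0.2005] dpos [-0.0305  0.282  -0.0335] rv [-0.0739 -0.6928 -0.4359]
0 [0.0033 0.0199 0.0031] [-0.0053 -0.0495 -0.0311]
1 [0.0028 0.02   0.003 ] [-0.0053 -0.0495 -0.0311]
2 [0.0023 0.02   0.003 ] [-0.0053 -0.0495 -0.0311]
3 [0.0018 0.0201 0.003 ] [-0.0053 -0.0495 -0.0311]
4 [0.0014 0.0201 0.003 ] [-0.0053 -0.0495 -0.0311]
5 [0.0009 0.0201 0.0031] [-0.0053 -0.0495 -0.0311]
6 [0.0004 0.0202 0.0032] [-0.0053 -0.0495 -0.0311]
7 [-0.0001  0.0201  0.0032] [-0.0053 -0.0495 -0.0311]
8 [-0.0005  0.0201  0.0034] [-0.0053 -0.0495 -0.0311]
9 [-0.001   0.0201  0.0035] [-0.0053 -0.0495 -0.0311]
10 [-0.0014  0.02    0.0037] [-0.0053 -0.0495 -0.0311]
11 [-0.0019  0.0199  0.0039] [-0.0053 -0.0495 -0.0311]
12 [-0.0023  0.0199  0.0041] [-0.0053 -0.0495 -0.0311]
13 [-0.0027  0.0198  0.0043] [-0.0053 -0.0495 -0.0311]
```

The force is back to zero. I'll carry the marker to above the left cup, turning it upright on the way.

Emit:
move_arm(rows="0.003 0.020 0.002 -0.005 -0.05 -0.031 255; 0.003 0.020 0.002 -0.005 -0.05 -0.031 255; 0.002 0.020 0.002 -0.005 -0.05 -0.031 255; 0.002 0.020 0.002 -0.005 -0.05 -0.031 255; 0.001 0.020 0.002 -0.005 -0.05 -0.031 255")

```text
clock: 5.0
tcp_pos: [0.4776, -0.0146, 0.2273]
ee_rot: [[-0.994, -0.075, 0.078], [-0.072, 0.997, 0.039], [-0.081, 0.034, -0.996]]
force: [-0.1, -0.4, -0.7]
gripper_width: 0.0141
```

Emit:
move_arm(rows="0.001 0.020 0.003 -0.005 -0.05 -0.031 255; 0 0.020 0.003 -0.005 -0.05 -0.031 255; 0 0.020 0.003 -0.005 -0.05 -0.031 255; 0 0.020 0.003 -0.005 -0.05 -0.031 255; -0.001 0.020 0.003 -0.005 -0.05 -0.031 255")

```text
clock: 5.42
tcp_pos: [0.4664, 0.0855, 0.2165]
ee_rot: [[-0.921, -0.23, 0.316], [-0.209, 0.973, 0.1], [-0.33, 0.026, -0.944]]
force: [-0.0, 0.0, -1.0]
gripper_width: 0.0143
```

Emit:
move_arm(rows="-0.001 0.020 0.003 -0.005 -0.05 -0.031 255; -0.002 0.020 0.003 -0.005 -0.05 -0.031 255; -0.002 0.020 0.003 -0.005 -0.05 -0.031 255; -0.002 0.020 0.003 -0.005 -0.045 -0.031 255; 0 0 0 0 0 0 255")

```text
clock: 5.83
tcp_pos: [0.4521, 0.1666, 0.2074]
ee_rot: [[-0.809, -0.348, 0.474], [-0.304, 0.937, 0.17], [-0.503, -0.006, -0.864]]
force: [-0.2, 0.2, -0.4]
gripper_width: 0.0139
```

Run:
```python
from h import *
from cell import r
import cv2
L=np.array([.4466,.165,0]);az=np.arctan2(L[1],L[0]);R=tool(az,np.radians(30))
p=L+[0,0,.10+.11]+R[:,2]*.011
plan(p,R,1)
a=r.get_image("scene")["img"][130:280,200:360];b=r.get_image("top")["img"][190:290,240:347]
f=lambda i,s:cv2.resize(i,(400,375),interpolation=cv2.INTER_CUBIC)
cv2.imwrite("pics/a4.png",np.hstack([f(a,0),f(b,0)]))
```

```text
t 5.83 tcp [0.4521 0.1666 0.2074] q [ 0.2232 -0.2167  2.3466  0.1296  0.4912 -1.8029] w 0.013899203188881734 F [-0.1657  0.216  -0.3877]
goal [0.4518 0.1669 0.2005] dpos [-0.0004  0.0003 -0.007 ] rv [-0.0047  0.0036  0.0046]
0 [0.0037 0.0005 0.0059] [-0.0047  0.0036  0.0046]
```

View pics/a4.png

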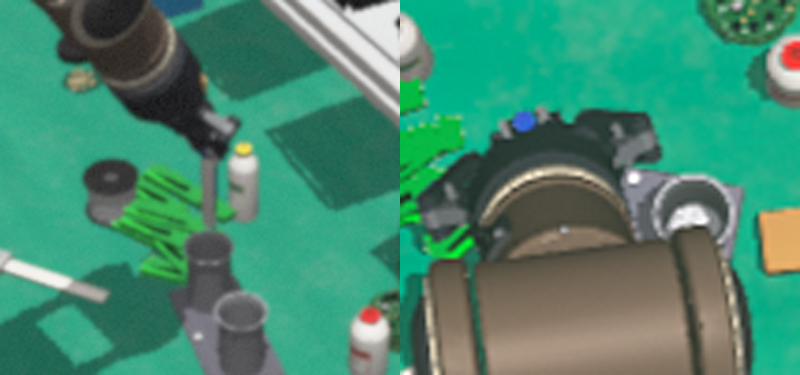

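The marker is upright over the left cup. In this picture its foot is at about (209,224) on the scene side, and the cap top is at (524,121) on the top-view side. I'll check where those rays land.

Run:
```python
from h import *
print("foot",pl("scene",200+209/2.5,130+223/2.5,.117,False),"top",pl("top",240+124.5/3.74,190+121/3.75,.252,False), "mid", pl("scene",200+209/2.5,130+190/2.5,.15,False))
```

```text
foot [0.4457 0.158  0.117 ] top [0.4483 0.1601 0.252 ] mid [0.4515 0.1668 0.15  ]
```

Emit:
move_arm(rows="0.010 0.002 0.017 0 0 0 255; 0.010 0.001 0.017 0 0 0 255; 0.010 0 0.017 0 0 0 255; 0.010 0 0.017 0 0 0 255; 0 0 0 0 0 0 255")

```text
clock: 6.35
tcp_pos: [0.4515, 0.1656, 0.1264]
ee_rot: [[-0.814, -0.343, 0.469], [-0.3, 0.939, 0.166], [-0.498, -0.006, -0.867]]
force: [-1.3, -0.7, -0.7]
gripper_width: 0.0144
```

Emit:
move_arm(rows="0.005 0 0.009 0 0 0 255; 0.005 0 0.008 0 0 0 255; 0 0 0 0 0 0 255")

```text
clock: 6.6
tcp_pos: [0.4537, 0.1662, 0.1099]
ee_rot: [[-0.811, -0.343, 0.474], [-0.3, 0.939, 0.167], [-0.503, -0.007, -0.864]]
force: [-0.8, -0.8, 0.3]
gripper_width: 0.0141
```

Run:
```python
from h import *
L=np.array([.4466,.165,0]);az=np.arctan2(L[1],L[0]);R=tool(az,np.radians(30))
plan(L+[0,0,.01+.11]+R[:,2]*.011,R,1)
```

```text
t 6.6 tcp [0.4537 0.1662 0.1099] q [ 0.2236  0.0082  2.4107  0.2858  0.2067 -1.9635] w 0.014119394344856664 F [-0.8169 -0.7579  0.2759]
goal [0.4518 0.1669 0.1105] dpos [-0.002   0.0008  0.0006] rv [-0.0075  0.0034 -0.    ]
0 [ 0.0011  0.0014 -0.0013] [-0.0075  0.0034 -0.    ]
```

Emit:
move_arm(rows="0.0015 0 0.0025 0 0 0 255; 0 0 0 0 0 0 255; 0 0 0 0 0 0 120; 0 0 0 0 0 0 120; 0 0 0 0 0 0 120")

```text
clock: 7.02
tcp_pos: [0.4539, 0.1668, 0.1082]
ee_rot: [[-0.809, -0.344, 0.477], [-0.3, 0.939, 0.168], [-0.506, -0.007, -0.863]]
force: [-0.2, -0.7, -0.3]
gripper_width: 0.0455
```

Emit:
move_arm(rows="0 0 0 0 0 0 120; 0 0 -0.015 0 0 0 120; 0 0 -0.030 0 0 0 120; 0 0 -0.035 0 0 0 120; 0 0 -0.035 0 0 0 120")

```text
clock: 7.43
tcp_pos: [0.3971, 0.1469, 0.2068]
ee_rot: [[-0.811, -0.344, 0.474], [-0.301, 0.939, 0.167], [-0.502, -0.007, -0.865]]
force: [1.2, -0.1, 1.5]
gripper_width: 0.0456
```

Run:
```python
from h import *
from cell import r
import cv2
print("pump top",on(-.0475,.0105,.182))
plan(*grasp_tcp(-.0475,.0105,.130,np.radians(-10),.09),12)
a=r.get_image("scene")["img"][180:280,220:380]
cv2.imwrite("pics/a5.png",cv2.resize(a,None,fx=3.5,fy=3.5,interpolation=cv2.INTER_CUBIC))
```

```text
pump top [ 0.518  -0.2137  0.1742]
t 7.43 tcp [0.3971 0.1469 0.2068] q [ 0.2002 -0.3775  2.4564  0.1347  0.5448 -1.8208] w 0.04558504478926381 F [ 1.2455 -0.051   1.5407]
goal [ 0.4984 -0.2122  0.2121] dpos [ 0.1013 -0.3591  0.0053] rv [0.0696 0.6912 0.4329]
0 [ 0.0019 -0.031  -0.0014] [0.0058 0.0576 0.0361]
1 [ 0.0009 -0.0311 -0.0011] [0.0058 0.0576 0.0361]
2 [-0.0002 -0.0311 -0.0009] [0.0058 0.0576 0.0361]
3 [-0.0012 -0.0311 -0.0008] [0.0058 0.0576 0.0361]
4 [-0.0023 -0.031  -0.0007] [0.0058 0.0576 0.0361]
5 [-0.0034 -0.0309 -0.0007] [0.0058 0.0576 0.0361]
6 [-0.0045 -0.0308 -0.0007] [0.0058 0.0576 0.0361]
7 [-0.0055 -0.0306 -0.0008] [0.0058 0.0576 0.0361]
8 [-0.0066 -0.0304 -0.001 ] [0.0058 0.0576 0.0361]
9 [-0.0076 -0.0301 -0.0013] [0.0058 0.0576 0.0361]
10 [-0.0086 -0.0298 -0.0015] [0.0058 0.0576 0.0361]
11 [-0.0096 -0.0295 -0.0019] [0.0058 0.0576 0.0361]
```

View pics/a5.png

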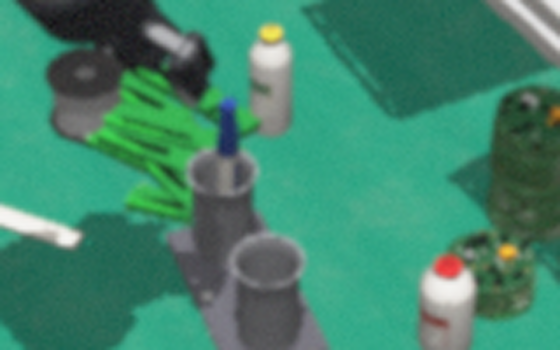

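The marker is standing in the left cup, with its cap at (228,110) above the rim. Before the pump I'll locate the shelf rail. The pump will be lifted perpendicular to the channel, back towards the robot, to stay clear of it.

Run:
```python
from h import *
import cv2
t=cv2.imread("pics/top0.png");print("top col 450 rows",[(v,t[v,300].tolist()) for v in range(136,166,3)])
s=cv2.imread("pics/scene0.png");print("scene col 440",[(v,s[v,440].tolist()) for v in range(200,262,4)])
for tv in (146,157):
  e1,d1=ray("top",326,tv,False)
  for p in((387,205),(450,261)):
    e,d=ray("scene",*p,False)
    M=np.array([[d1[0],-d[0]],[d1[2],-d[2]]]);k=np.linalg.solve(M,[e[0]-e1[0],e[2]-e1[2]]);print(tv,p,e+d*k[1])
plan(*grasp_tcp(-.0475,.0105,.125,np.radians(-5),.09),12)
```

```text
top col 450 rows [(136, [238, 235, 235]), (139, [237, 235, 235]), (142, [237, 235, 235]), (145, [216, 216, 218]), (148, [239, 237, 238]), (151, [240, 239, 239]), (154, [113, 116, 117]), (157, [182, 188, 192]), (160, [89, 112, 32]), (163, [90, 112, 31])]
scene col 440 [(200, [57, 59, 59]), (204, [52, 51, 53]), (208, [35, 34, 34]), (212, [39, 38, 40]), (216, [110, 114, 116]), (220, [100, 102, 105]), (224, [220, 219, 218]), (228, [165, 166, 165]), (232, [235, 235, 234]), (236, [231, 231, 231]), (240, [129, 132, 136]), (244, [131, 133, 136]), (248, [217, 217, 217]), (252, [117, 119, 121]), (256, [101, 112, 80]), (260, [85, 106, 35])]
146 (387, 205) [0.6359 0.0083 0.1887]
146 (450, 261) [ 0.632  -0.2088  0.1981]
157 (387, 205) [ 0.5867 -0.045   0.2495]
157 (450, 261) [ 0.5836 -0.2463  0.2577]
t 7.48 tcp [0.3995 0.1475 0.2158] q [ 0.2002 -0.3962  2.4531  0.1345  0.5497 -1.8206] w 0.045417691029418714 F [2.0822 1.6375 3.2937]
goal [ 0.4884 -0.2114  0.2092] dpos [ 0.0889 -0.359  -0.0066] rv [0.0895 0.6225 0.4278]
0 [ 0.0033 -0.0306 -0.001 ] [0.0075 0.0519 0.0357]
1 [ 0.0023 -0.0307 -0.0006] [0.0075 0.0519 0.0357]
2 [ 0.0012 -0.0308 -0.0003] [0.0075 0.0519 0.0357]
3 [ 0.0001 -0.0308 -0.0001] [0.0075 0.0519 0.0357]
4 [-0.001  -0.0308  0.0002] [0.0075 0.0519 0.0357]
5 [-0.0021 -0.0307  0.0003] [0.0075 0.0519 0.0357]
6 [-0.0032 -0.0307  0.0004] [0.0075 0.0519 0.0357]
7 [-0.0043 -0.0305  0.0004] [0.0075 0.0519 0.0357]
8 [-0.0054 -0.0303  0.0004] [0.0075 0.0519 0.0357]
9 [-0.0065 -0.0301  0.0003] [0.0075 0.0519 0.0357]
10 [-0.0076 -0.0299  0.0002] [0.0075 0.0519 0.0357]
11 [-0.0087 -0.0296 -0.    ] [0.0075 0.0519 0.0357]
```

The rail's lower front edge is at about x 0.585, z 0.253, so a 5° back-tilt stays about 40 mm clear. Next is the move above the pump.

Emit:
move_arm(rows="0.003 -0.031 -0.001 0.007 0.052 0.036 0; 0.002 -0.031 -0.001 0.007 0.052 0.036 0; 0.001 -0.031 0 0.007 0.052 0.036 0; 0 -0.031 0 0.007 0.052 0.036 0; -0.001 -0.031 0 0.007 0.052 0.036 0")

```text
clock: 7.9
tcp_pos: [0.4368, -0.0047, 0.2048]
ee_rot: [[-0.952, -0.17, 0.254], [-0.156, 0.985, 0.073], [-0.262, 0.03, -0.965]]
force: [0.9, 0.8, 0.1]
gripper_width: 0.0852
```

Emit:
move_arm(rows="-0.002 -0.031 0 0.007 0.052 0.036 0; -0.003 -0.031 0 0.007 0.052 0.036 0; -0.004 -0.031 0 0.007 0.052 0.036 0; -0.005 -0.030 0 0.007 0.052 0.036 0; -0.006 -0.030 0 0.007 0.052 0.036 0")

```text
clock: 8.32
tcp_pos: [0.4717, -0.1553, 0.2023]
ee_rot: [[-1.0, 0.012, -0.001], [0.012, 1.0, 0.019], [0.001, 0.019, -1.0]]
force: [0.7, -0.1, 0.3]
gripper_width: 0.0852
```

Emit:
move_arm(rows="-0.008 -0.030 0 0.007 0.052 0.036 0; -0.009 -0.030 0 0.007 0.052 0.036 0; 0 0 0 0 0 0 0")

```text
clock: 8.57
tcp_pos: [0.4897, -0.2193, 0.2001]
ee_rot: [[-0.991, 0.084, -0.102], [0.084, 0.996, 0.007], [0.103, -0.002, -0.995]]
force: [-0.6, -0.8, -0.8]
gripper_width: 0.0854
```

Run:
```python
from h import *
plan(*grasp_tcp(-.0475,.0105,.130,np.radians(-5),.0),1)
```

```text
t 8.57 tcp [ 0.4897 -0.2193  0.2001] q [-0.4783  0.2392  1.8099 -0.0445  1.187  -1.9459] w 0.08540812053672175 F [-0.5958 -0.7933 -0.7826]
goal [ 0.4838 -0.2111  0.1234] dpos [-0.0059  0.0082 -0.0767] rv [-0.0014 -0.0155 -0.0067]
0 [-0.0013  0.0078  0.077 ] [-0.0014 -0.0155 -0.0067]
```

Emit:
move_arm(rows="-0.001 0.008 0.010 -0.001 -0.015 -0.007 0; 0 0 0.025 0 0 0 0; 0 0 0.022 0 0 0 0; 0 0 0.020 0 0 0 0; 0 0 0 0 0 0 0")

```text
clock: 8.98
tcp_pos: [0.4775, -0.2031, 0.1198]
ee_rot: [[-0.993, 0.074, -0.096], [0.073, 0.997, 0.014], [0.097, 0.007, -0.995]]
force: [-0.9, 0.4, -0.4]
gripper_width: 0.0853
```

Run:
```python
from h import *
plan(*grasp_tcp(-.0475,.0105,.130,np.radians(-5),.0),1)
```

```text
t 8.98 tcp [ 0.4775 -0.2031  0.1198] q [-0.4678  0.311   1.9042 -0.0359  1.0194 -1.9445] w 0.08532739848784698 F [-0.8972  0.4108 -0.3632]
goal [ 0.4838 -0.2111  0.1234] dpos [ 0.0063 -0.008   0.0035] rv [ 0.0069 -0.0101  0.0045]
0 [-0.0065 -0.0075 -0.0043] [ 0.0069 -0.0101  0.0045]
```

Emit:
move_arm(rows="-0.005 -0.006 -0.003 0.007 0 0.004 0; 0 0 0 0 0 0 0; 0 0 0 0 0 0 255; 0 0 0 0 0 0 255; 0 0 0 0 0 0 255", newtons=45)

```text
clock: 9.4
tcp_pos: [0.4871, -0.2122, 0.1278]
ee_rot: [[-0.993, 0.078, -0.087], [0.078, 0.997, 0.002], [0.087, -0.005, -0.996]]
force: [-0.4, -0.2, 0.8]
gripper_width: 0.0517
```

Emit:
move_arm(rows="0 0 0 0 0 0 255; 0 0 0 0 0 0 255; 0 0 0 0 0 0 255; 0 0 0 0 0 0 255; 0 0 0 0 0 0 255")

```text
clock: 9.82
tcp_pos: [0.4863, -0.2101, 0.1268]
ee_rot: [[-0.993, 0.08, -0.089], [0.079, 0.997, 0.007], [0.089, -0.0, -0.996]]
force: [0.7, 6.0, 3.9]
gripper_width: 0.0197
```

Run:
```python
from h import *
plan(*grasp_tcp(-.0475,.0105,.130,np.radians(-5),.0),1)
R=tool(Y,np.radians(-5));n=np.r_[-.766*yaw(Y)[:2],.643];print("n in tool",R.T@n,"up",R.T@[0,0,1])
```

```text
t 9.82 tcp [ 0.4863 -0.2101  0.1268] q [-0.47    0.314   1.8822 -0.04    1.0282 -1.939 ] w 0.01966458612733691 F [0.6574 5.9862 3.8996]
goal [ 0.4838 -0.2111  0.1234] dpos [-0.0026 -0.001  -0.0034] rv [-0.0001 -0.0021 -0.0018]
0 [ 0.0022 -0.0011  0.0036] [-0.0001 -0.0021 -0.0018]
n in tool [ 0.8191 -0.     -0.5738] up [ 0.0872  0.     -0.9962]
```

The pump is gripped at 20 mm width. I'll lift it square off the channel, towards the robot, then up.

Emit:
move_arm(rows="0 0 0 0 0 0 255; 0.008 0 -0.006 0 0 0 255; 0.014 0 -0.010 0 0 0 255; 0.016 0 -0.012 0 0 0 255; 0.008 0 -0.020 0 0 0 255")

```text
clock: 10.23
tcp_pos: [0.4414, -0.2074, 0.1766]
ee_rot: [[-0.992, 0.077, -0.095], [0.077, 0.997, 0.005], [0.095, -0.003, -0.995]]
force: [-0.3, -0.7, 0.1]
gripper_width: 0.02
```

Emit:
move_arm(rows="0.003 0 -0.030 0 0 0 255; 0.003 0 -0.030 0 0 0 255; 0.003 0 -0.030 0 0 0 255; 0 0 -0.010 0 0 0 255; 0 0 0 0 0 0 255")

```text
clock: 10.65
tcp_pos: [0.4467, -0.2094, 0.2821]
ee_rot: [[-0.994, 0.077, -0.083], [0.078, 0.997, -0.001], [0.082, -0.008, -0.997]]
force: [0.4, 0.1, -0.4]
gripper_width: 0.0204
```

Run:
```python
from h import *
L=np.array([.428,.0727,0]);az=np.arctan2(L[1],L[0]);R=tool(az,np.radians(33))
p=L+[0,0,.102+.134]+R[:,2]*.011
print(az,ik(np.hypot(*p[:2]),p[2]-.1,33));plan(p,R,14)
```

```text
0.1682539046816357 [-0.1257  2.462   0.2294]
t 10.65 tcp [ 0.4467 -0.2094  0.2821] q [-0.5009  0.0588  1.8417 -0.0423  1.3133 -1.9818] w 0.020358692602640543 F [ 0.4221  0.0683 -0.351 ]
goal [0.4339 0.0737 0.2268] dpos [-0.0128  0.2831 -0.0554] rv [-0.0688 -0.6559 -0.2406]
0 [0.0022 0.0201 0.004 ] [-0.0049 -0.0469 -0.0172]
1 [0.002  0.0201 0.004 ] [-0.0049 -0.0469 -0.0172]
2 [0.0018 0.0202 0.004 ] [-0.0049 -0.0469 -0.0172]
3 [0.0017 0.0202 0.004 ] [-0.0049 -0.0469 -0.0172]
4 [0.0015 0.0202 0.004 ] [-0.0049 -0.0469 -0.0172]
5 [0.0014 0.0202 0.0041] [-0.0049 -0.0469 -0.0172]
6 [0.0012 0.0202 0.0041] [-0.0049 -0.0469 -0.0172]
7 [0.0011 0.0202 0.0042] [-0.0049 -0.0469 -0.0172]
8 [0.0009 0.0202 0.0042] [-0.0049 -0.0469 -0.0172]
9 [0.0008 0.0202 0.0043] [-0.0049 -0.0469 -0.0172]
10 [0.0006 0.0202 0.0043] [-0.0049 -0.0469 -0.0172]
11 [0.0005 0.0201 0.0044] [-0.0049 -0.0469 -0.0172]
12 [0.0003 0.0201 0.0045] [-0.0049 -0.0469 -0.0172]
13 [0.0002 0.0201 0.0046] [-0.0049 -0.0469 -0.0172]
```

Emit:
move_arm(rows="0.002 0.020 0.003 -0.005 -0.047 -0.017 255; 0.002 0.020 0.003 -0.005 -0.047 -0.017 255; 0.002 0.020 0.003 -0.005 -0.047 -0.017 255; 0.002 0.020 0.003 -0.005 -0.047 -0.017 255; 0.002 0.020 0.003 -0.005 -0.047 -0.017 255")

```text
clock: 11.07
tcp_pos: [0.4377, -0.1064, 0.2616]
ee_rot: [[-0.99, -0.008, 0.144], [-0.005, 1.0, 0.021], [-0.144, 0.02, -0.989]]
force: [-0.5, 0.0, -0.4]
gripper_width: 0.0199
```

Emit:
move_arm(rows="0.001 0.020 0.003 -0.005 -0.047 -0.017 255; 0.001 0.020 0.003 -0.005 -0.047 -0.017 255; 0.001 0.020 0.004 -0.005 -0.047 -0.017 255; 0.001 0.020 0.004 -0.005 -0.047 -0.017 255; 0.001 0.020 0.004 -0.005 -0.047 -0.017 255")

```text
clock: 11.48
tcp_pos: [0.4328, -0.0063, 0.2451]
ee_rot: [[-0.925, -0.096, 0.369], [-0.082, 0.995, 0.055], [-0.372, 0.021, -0.928]]
force: [-0.3, 0.2, -1.2]
gripper_width: 0.0198
```

Emit:
move_arm(rows="0.001 0.020 0.004 -0.005 -0.047 -0.017 255; 0.001 0.020 0.004 -0.005 -0.047 -0.017 255; 0 0.020 0.004 -0.005 -0.047 -0.017 255; 0 0.020 0.004 -0.005 -0.047 -0.017 255; 0 0 0 0 0 0 255")

```text
clock: 11.9
tcp_pos: [0.4249, 0.0751, 0.2284]
ee_rot: [[-0.834, -0.169, 0.526], [-0.138, 0.986, 0.097], [-0.534, 0.009, -0.845]]
force: [-1.4, 0.2, -1.3]
gripper_width: 0.0202
```

Run:
```python
from h import *
from cell import r
import cv2
L=np.array([.428,.0727,0]);az=np.arctan2(L[1],L[0]);R=tool(az,np.radians(33))
plan(L+[0,0,.102+.134]+R[:,2]*.011,R,1)
a=r.get_image("scene")["img"][130:280,200:360];b=r.get_image("top")["img"][190:290,260:367]
f=lambda i:cv2.resize(i,(400,375),interpolation=cv2.INTER_CUBIC)
cv2.imwrite("pics/a6.png",np.hstack([f(a),f(b)]))
```

```text
t 11.9 tcp [0.4249 0.0751 0.2284] q [ 0.0056 -0.4127  2.4424  0.1783  0.5624 -1.8569] w 0.020171443961552453 F [-1.4459  0.1538 -1.3377]
goal [0.4339 0.0737 0.2268] dpos [ 0.009  -0.0014 -0.0016] rv [ 0.0081 -0.0121 -0.0032]
0 [-0.0065 -0.0029  0.006 ] [ 0.0081 -0.0121 -0.0032]
```

View pics/a6.png

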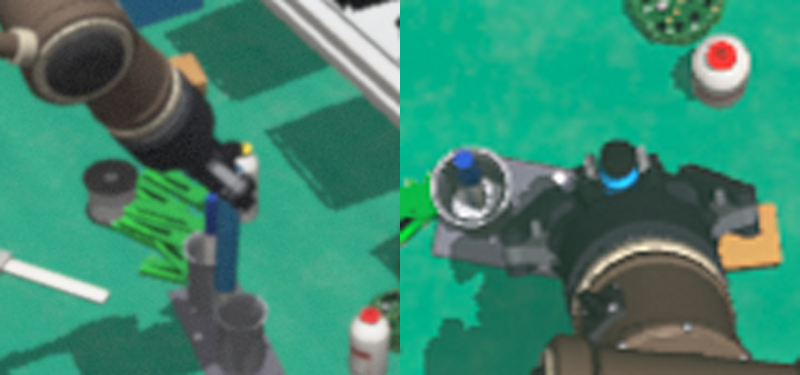

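The pump is hanging upright beside the right cup: foot at about (226,291) in the scene half, knob at (618,158) in the top half. I'll check its ground position.

Run:
```python
from h import *
print("foot",pl("scene",200+226/2.5,130+291/2.5,.10,False),"top",pl("top",260+218/3.74,190+158/3.75,.285,False))
for z in(.08,.09,.11,.12): print(z,pl("scene",200+226/2.5,130+291/2.5,z,False))
```

```text
foot [0.4209 0.0837 0.1   ] top [0.4208 0.0698 0.285 ]
0.08 [0.431  0.1012 0.08  ]
0.09 [0.426  0.0925 0.09  ]
0.11 [0.4159 0.075  0.11  ]
0.12 [0.4108 0.0663 0.12  ]
```

Emit:
move_arm(rows="-0.008 -0.003 0.005 0.008 -0.010 0 255; 0 0 0 0 0 0 255; 0 0 0 0 0 0 255")

```text
clock: 12.25
tcp_pos: [0.4402, 0.0708, 0.2343]
ee_rot: [[-0.825, -0.159, 0.542], [-0.133, 0.987, 0.088], [-0.549, 0.0, -0.836]]
force: [-0.1, -0.5, -0.8]
gripper_width: 0.0198
```

Run:
```python
from h import *
L=np.array([.428,.0727,0]);az=np.arctan2(L[1],L[0]);R=tool(az,np.radians(33))
plan(L+[0,0,.102+.134]+R[:,2]*.011,R,1);print(R.T@[0,0,-1])
```

```text
t 12.25 tcp [0.4402 0.0708 0.2343] q [ 0.0008 -0.3881  2.4215  0.1707  0.539  -1.851 ] w 0.01983166996791676 F [-0.085  -0.5362 -0.7914]
goal [0.4339 0.0737 0.2268] dpos [-0.0062  0.0029 -0.0075] rv [-0.0044  0.0055 -0.007 ]
0 [0.0089 0.0039 0.0031] [-0.0044  0.0055 -0.007 ]
[0.5446 0.     0.8387]
```

Emit:
move_arm(rows="0 0 0 0 0 0 255; 0 0 0 0 0 0 255; 0 0 0 0 0 0 255")

```text
clock: 12.5
tcp_pos: [0.4396, 0.0712, 0.2342]
ee_rot: [[-0.825, -0.16, 0.543], [-0.133, 0.987, 0.088], [-0.55, 0.0, -0.835]]
force: [-0.3, -0.5, -0.3]
gripper_width: 0.0199
```

Emit:
move_arm(rows="0 0 0 0 0 0 255; 0 0 0 0 0 0 255")

```text
clock: 12.67
tcp_pos: [0.4396, 0.0715, 0.2343]
ee_rot: [[-0.824, -0.16, 0.543], [-0.134, 0.987, 0.089], [-0.55, 0.0, -0.835]]
force: [0.6, 0.4, 0.4]
gripper_width: 0.0198
```

Emit:
move_arm(rows="0.004 0.003 -0.003 0 0 0 255; 0.006 0 0.008 0 0 0 255; 0 0 0 0 0 0 255; 0 0 0 0 0 0 255; 0 0 0 0 0 0 255")

```text
clock: 13.08
tcp_pos: [0.4336, 0.0738, 0.2249]
ee_rot: [[-0.824, -0.161, 0.543], [-0.134, 0.987, 0.089], [-0.55, 0.0, -0.835]]
force: [0.1, -0.5, -0.6]
gripper_width: 0.02
```

Run:
```python
from h import *
L=np.array([.428,.0727,0]);az=np.arctan2(L[1],L[0]);R=tool(az,np.radians(33))
plan(L+[0,0,.01+.134]+R[:,2]*.011,R,5)
```

```text
t 13.08 tcp [0.4336 0.0738 0.2249] q [ 0.0109 -0.3899  2.4439  0.1687  0.516  -1.8436] w 0.020035030472744637 F [ 0.1236 -0.4727 -0.5974]
goal [0.4339 0.0737 0.1348] dpos [ 0.0003 -0.0001 -0.0901] rv [-0.0034  0.0069 -0.0059]
0 [ 0.0099 -0.      0.0151] [-0.0007  0.0014 -0.0012]
1 [ 0.0099 -0.      0.0151] [-0.0007  0.0014 -0.0012]
2 [ 0.0098 -0.      0.0151] [-0.0007  0.0014 -0.0012]
3 [ 0.0098 -0.      0.0151] [-0.0007  0.0014 -0.0012]
4 [ 0.0098 -0.      0.0151] [-0.0007  0.0014 -0.0012]
```

Emit:
move_arm(rows="0.010 0 0.015 0 0 0 255; 0.010 0 0.015 0 0 0 255; 0.010 0 0.015 0 0 0 255; 0 0 0 0 0 0 255; 0 0 0 0 0 0 255")

```text
clock: 13.5
tcp_pos: [0.4331, 0.0738, 0.1702]
ee_rot: [[-0.825, -0.16, 0.542], [-0.134, 0.987, 0.089], [-0.549, 0.001, -0.836]]
force: [-0.3, 0.6, 0.2]
gripper_width: 0.0197
```

Emit:
move_arm(rows="0.010 0 0.015 0 0 0 255; 0.006 0 0.009 0 0 0 255; 0 0 0 0 0 0 255; 0 0 0 0 0 0 255; 0 0 0 0 0 0 255")

```text
clock: 13.92
tcp_pos: [0.4344, 0.0737, 0.1433]
ee_rot: [[-0.823, -0.161, 0.545], [-0.134, 0.987, 0.089], [-0.552, -0.0, -0.834]]
force: [0.2, -0.1, 0.6]
gripper_width: 0.02
```

Run:
```python
from h import *
L=np.array([.428,.0727,0]);az=np.arctan2(L[1],L[0]);R=tool(az,np.radians(33))
plan(L+[0,0,.01+.134]+R[:,2]*.011,R,1)
```

```text
t 13.92 tcp [0.4344 0.0737 0.1433] q [ 0.0104 -0.1957  2.5174  0.3369  0.2537 -2.0239] w 0.020006063935273675 F [ 0.1583 -0.104   0.5645]
goal [0.4339 0.0737 0.1348] dpos [-0.0005  0.     -0.0085] rv [-0.0039  0.0093 -0.0056]
0 [0.0051 0.0001 0.0068] [-0.0039  0.0093 -0.0056]
```

Another 6 mm down, in small steps, watching the force.

Emit:
move_arm(rows="0.0015 0 0.0025 0 0 0 255; 0.0015 0 0.0025 0 0 0 255; 0 0 0 0 0 0 255")

```text
clock: 14.17
tcp_pos: [0.4334, 0.0737, 0.1359]
ee_rot: [[-0.824, -0.161, 0.543], [-0.134, 0.987, 0.089], [-0.55, 0.0, -0.835]]
force: [-0.4, -0.6, -0.9]
gripper_width: 0.0197
```

Emit:
move_arm(rows="0.001 0 0.0015 0 0 0 255; 0 0 0 0 0 0 255; 0 0 0 0 0 0 255")

```text
clock: 14.42
tcp_pos: [0.435, 0.0736, 0.1354]
ee_rot: [[-0.822, -0.16, 0.546], [-0.133, 0.987, 0.088], [-0.553, -0.0, -0.833]]
force: [0.9, 0.1, 2.3]
gripper_width: 0.0198
```

A slight upward force: the foot has reached the floor. Release and withdraw along the tool axis.

Emit:
move_arm(rows="0 0 0 0 0 0 130; 0 0 0 0 0 0 130; 0 0 0 0 0 0 130; 0 0 0 0 0 0 130; 0 0 -0.010 0 0 0 130")

```text
clock: 14.83
tcp_pos: [0.427, 0.0728, 0.1409]
ee_rot: [[-0.826, -0.16, 0.54], [-0.134, 0.987, 0.089], [-0.547, 0.001, -0.837]]
force: [-0.8, 0.7, 0.7]
gripper_width: 0.0418
```

Emit:
move_arm(rows="0 0 -0.020 0 0 0 130; 0 0 -0.030 0 0 0 130; 0 0 -0.030 0 0 0 130; 0 0 -0.030 0 0 0 130; 0 0 0 0 0 0 130")

```text
clock: 15.25
tcp_pos: [0.37, 0.0628, 0.2415]
ee_rot: [[-0.816, -0.16, 0.556], [-0.134, 0.987, 0.088], [-0.562, -0.003, -0.827]]
force: [0.7, -0.1, 0.5]
gripper_width: 0.0419
```

Run:
```python
from cell import r
import cv2,numpy as np
s=r.state();print(s["clock"],s["tcp_pos"],s["q"],s["force"])
a=r.get_image("scene")["img"][170:370,230:470];b=r.get_image("top")["img"][180:280,250:470]
cv2.imwrite("pics/a7.png",np.vstack([cv2.resize(a,(400,333),interpolation=cv2.INTER_CUBIC),cv2.resize(b,(400,182),interpolation=cv2.INTER_CUBIC)]))
```

```text
15.25 [0.36996904 0.06277169 0.24146366] [-0.04003285 -0.64972001  2.54168933  0.17831783  0.66906776 -1.87973651] [ 0.71229021 -0.0593922   0.54187654]
```

View pics/a7.png

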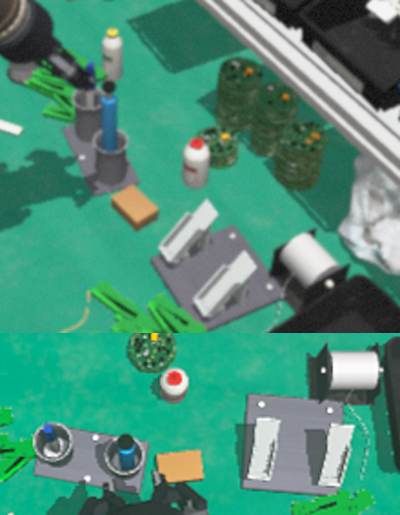

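Both tools stand in their cups and the bystanders are undisturbed. One depth check from the tops, scene (111,85)/(91,66) and top (126,439)/(47,427) in this picture, then hand in.

Emit:
move_arm(rows="0 0 -0.015 0 0 0 130; 0 0 0 0 0 0 130; 0 0 0 0 0 0 130")

```text
clock: 15.6
tcp_pos: [0.3599, 0.0617, 0.2453]
ee_rot: [[-0.826, -0.16, 0.541], [-0.134, 0.987, 0.089], [-0.548, 0.001, -0.836]]
force: [-0.5, 0.5, 0.2]
gripper_width: 0.0418
```

Run:
```python
import h
from h import *
h.crop["top"]=(250,180,1/.55);h.crop["scene"]=(230,170,1/.6)
print("pump top",tri((126,439-333),(111,84)),"marker top",tri((47,427-333),(91,66)))
from cell import r
print(r.state()["force"]);r.close_job()
```

```text
pump top (array([0.4283, 0.0691, 0.1906]), np.float64(0.000683636574590685)) marker top (array([0.4538, 0.1672, 0.138 ]), np.float64(0.0002037767368052463))
[-0.5417  0.5462  0.2402]
the job is handed in; nothing more can be done
```

Both tools are standing in the holder, but the arm pressed on the shelf rail once, hard enough that the 40 N limit may have been passed. The marker is in the left cup and the pump in the right cup, each with its originally lower end down. I handed the job in at about 15.6 s of the 64 s allowed.

- **Depth check:** the tops measured 0.191 m (pump) and 0.138 m (marker). Fully seated, they would be 0.192 m and about 0.145 m. The marker leans slightly in its cup, which accounts for part of its shortfall, and the reading is good to only a few millimetres.
- **Last picture and state:** the gripper was clear of both tools with force readings near zero. The flux bottle, spool and carton looked undisturbed.
- **Shelf contact:** while I drew the marker out along its channel, the wrist or gripper body touched the rail. The wrist sensor read about 53 N, then held at 27 N until I backed off. That contact may exceed the 40 N limit for the arm or gripper body, though it stayed under the 120 N wrist limit. I lifted the pump towards the robot instead, and it touched nothing.

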